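Clamp a resin specimen and hold the light shutter open at its mark

ROBOT

A 6-joint arm with a two-finger parallel gripper is mounted at the origin on the work surface. World frame = base frame: x ahead of the robot, y to its left, z up, the work surface at z = 0. Lengths are in mm, angles in rad, forces in N, time in s.
With the tool pointing down it reaches from about 275 to 1000 mm from the base axis. Payload 8.4 kg.
Tool frame: the origin (TCP) lies at the very end of the fingers, on their centre line; the grasp point (between the pads) lies 19 mm behind it; z points along the fingers, y is the line along which they close (so a half turn about z gives the same grasp; the last joint's range is limited). The gripper opens to 85 mm and grips with 20 to 120 N. Pads are 22 mm wide; open, the fingers measure 114 mm over their backs; the gripper's body (76 mm by 85 mm) begins 54 mm behind the grasp point. The pads swing forward as they close: fully open they stand 13 mm farther back than shut.
Start: joints at [1.171, 0.353, 1.633, -0, 1.155, -0.002], TCP at [242.118, 576.2, 204.381] pointing down, gripper open.
Joint ranges: [-2.63, 2.63], [-0.92, 2.1], [0.06, 2.66], [-1.3, 4.44], [0, 2.69], [-3.02, 3.02]. Speed limits (rad/s): [2.22, 2.22, 2.79, 3.14, 3.14, 3.14].

INTERFACE

Orientations are given as [roll, pitch, yaw] about the fixed x, y, z axes, in that order (R = Rz(yaw) Ry(pitch) Rx(roll)).
In Python, from rig import telemetry, imaging, r gives the robot as it stands. The module is installed in compiled form; this text tells all that it offers.
- The arm moves only by the tool step_arm, never from a script. Its argument "moves" is a list of rows, each a list of 3 entries, a list of its own where there are three numbers: the turn, a rotation vector about the tool's x, y, z scaled (see below), then the shift along the tool's x, y, z scaled (see below), then the opening, from -1 (shut) to 1 (fully open). A call has 1 to 8 rows; each row is the pose to reach, as a shift and turn from the pose commanded when the call began, along the tool's axes at that moment; what a row does not reach only later rows make up. The controller multiplies each number of a shift by 200 mm and each number of a turn by 45 degrees. A row lasts 1/10 s, in which the tool goes at most 50 mm and 8.59 degrees, less where a joint would pass 70% of its speed; a pose out of reach is approached as far as the arm can. A call with a number of a shift or a turn outside -1 to 1 is refused whole. A call with a gripper value outside its range is refused whole. The fingers move at their own pace and stop on an object; "squeeze" is the grip in N (left out, the last holds). Time passes only in rows, so rows that repeat a pose let the fingers close. It gives the time, the measured TCP pose, the force, the opening and the grip force at its end, in the units of the state.
- telemetry.sense(): the state, without advancing time (a new reading comes with each control period).
- imaging.grab_frame(name): name is "side" or "top"; returns the picture (420x560x3 uint8, red, green, blue); there is no depth.
- imaging.calibration(name): a dict with "fx", "fy", "cx", "cy" (pixels), "cam_to_world" (4x4, takes a point from camera to world coordinates). Camera axes: x right, y up, looking along -z (the intrinsics and any distortion apply to the point x, -y, -z); pixel columns grow to the right and rows downward; lengths in mm; the calibration is good to about 2 mm. A picture is of the moment at which its call begins. calibration takes no time and is no camera call.
- r.sign_off(): hands the job in; it is judged then, once.
Trained networks look in the newest picture that a camera, given by its name, has taken for a name from the list of things; names that differ only in an ending like _2 or _b are one class to them, and where a whole thing is asked for, a point or a joint stands for the part that bears it (a point fixed in the world has none). Each returns a list of dicts, best first, with "conf" (0 to 1); they miss things now and then, are a little off and sometimes report something else, mostly with a low value. They report only what shows in the picture. A call takes as long as a camera call. They do not tell look-alikes from the thing itself.
- imaging.recognise(camera, name): "extent" ([left, top, width, height] in pixels, round what is visible of it).
- imaging.mark_of(camera, name): "xy" ([column, row] in pixels: a listed point, or the origin of a listed thing).
The state is a dict: "clock": time; "qpos": joint angles; "qvel": joint speeds; "joint_efforts": joint torques, N m; "eef_pos": TCP position; "tcp_rot": TCP orientation; "contact_force": force on the tool from outside, world axes, zero at the start; "wrist_torque": the same for the moment, N m; "opening": opening from 0.0 (shut) to 1.0 (fully open); "grasp_force": force on a finger pad.
Only numpy, scipy, OpenCV 4.12 (cv2) and the standard library are available. Lean on these libraries where they do the work, as an engineer would, in place of code of your own. Each camera call takes 0.05 s, during which the arm holds its last target. There are 200 camera calls.

TASK

On the light-transmission rig, crank the clamp handle clockwise until the clamp pad presses tightly on the resin block, and leave the clamp tight. Then grip the upright tab of the spring-return shutter slide, pull it out until its pointer lines up with the mark on the scale, and keep holding it there: the program finishes while the gripper is still holding the shutter at the mark. Do not disturb the flasks and the bottle standing around, and do not shift the block.

Things in the scene. Friction and masses are not known exactly. Their poses are not given: they have to be found in the camera images.
- rig: Light-transmission rig fixed to the bench: 12 mm base plate, grey C-shaped clamp in the middle (115 mm high), white detector box to its right, white lamp box (95 mm high) to its left, dark shutter housing 70 mm high at rig x -15 to 45, y 93 to 127 mm, flat scale tongue at its front. Origin on the bench under the clamp's screw axis; x points away from the robot (within 0.35 rad), y left, z up.
- crank_axis (a point): Point on the vertical screw axis of the clamp, over the middle of the crank, 150 mm above the bench, at mid-height of the crank knob. The crank's hub and arm lie 117 to 129 mm above the bench, so nothing stands in the way above 130 mm but the knob.
- knob (a point): Middle of the crank's knob, a black upright cylinder 18 mm in diameter and 42 mm high (130 to 172 mm above the bench) that spins freely on its pin. It goes round the screw axis at a radius of 45 mm, always at the same height (the crank does not sink).
- crank (a joint): Crank angle, rad; grows clockwise from above (tightening). Starts at 0 to 4; at 0 the knob is on the rig's -x side of the axis. Lowers the pad 1.91 mm per rad (12 mm a turn); the pad meets the block at about 7.3, is tight at 7.5 and hardly turns past 7.6. About 3 N at the knob turns it freely, more as the pad presses; screw friction keeps it tight when let go.
- jaw: Round steel clamp pad, 32 mm in diameter, on the lower end of the screw spindle, moving straight down. Its origin is the centre of its underside, 14 mm above the block when the crank is at 0.
- specimen: Loose amber resin block 36x36 mm, 24 mm high, lying on the clamp's round anvil (anvil top 35 mm above the bench) under the pad. Origin at the centre of its underside.
- shutter (a joint): Travel of the spring-return shutter slide in m, 0 fully in (rest), growing as it is pulled straight towards the rig's -x (towards the robot); limit 0.075. The spring pulls it back with about 4 N at 0 and 12 N per 100 mm more (7 to 10 N at the mark); it snaps back when let go.
- tab: Pull tab of the shutter slide: upright black plate 12 mm thick (rig x), 30 mm wide (y), 26 to 78 mm above the bench; 69 mm free behind it, to the housing, when fully in. Origin: centre of its underside, at rig x = -90 mm minus travel, y = 110 mm; axes as the rig's. A steel pointer 4 mm wide sticks out of its foot towards the mark, at the tab's middle plane (tab x = 0).
- mark: The mark: dark steel block 16x20 mm, 10 mm high, with a steel ridge 4 mm wide across its middle, on the scale tongue beside the pointer's path; 38 mm to the rig's +y of the slide's centre line; top 26 mm above the bench. Origin: centre of its underside; axes as the rig's. The shutter is at the mark when tab and mark origins have the same rig x (travel 30 to 55 mm, varies).
- flask_a: Stoppered empty glass conical flask, 82 mm wide, 138 mm high, standing to the rig's -y side. Bystander; origin at the centre of its base.
- flask_b: A second flask of the same kind, nearer the robot. Bystander; origin at the centre of its base.
- reagent: Amber bottle, 60 mm in diameter, 120 mm high, standing to the rig's +y side. Bystander; origin at the centre of its base.
Mind the look-alikes: they are no part of the job. Of the things shaped like the specimen, the amber one is meant.

How it is judged (in metres and radians):
On the way, in this order (a step that is already met when the one before it is completed fails the run):
1. the clamp pad presses on the block (contact force between jaw and specimen above 5 N and value of joint shutter below 0.008 m), for 0.3 s.
2. the shutter is pulled to the mark by the gripper (contact force between jaw and specimen above 5 N and x of tab in the frame of mark between -0.004 and 0.004 m and contact force between the fingers and tab above 2 N), for 0.2 s.
At the end, for the whole second after the job is handed in: The pad still presses on the block with more than 5 N, the block is within 8 mm of where it lay, and the fingers hold the shutter tab (more than 2 N) with its pointer within 4 mm of the mark's middle, all through the last second (all of step 2 and distance of specimen from where it was at the start of the episode below 0.008 m); the arm keeps its last pose, push and grip.
It fails at once if a bystander flask or bottle is shoved more than 30 mm or tipped over (distance of any of flask_a, flask_b, reagent from where it was at the start of the episode above 0.03 m or angle between any of flask_a, flask_b, reagent's own z axis and vertical above 0.5 rad).
It also fails if it takes over 43 s, if anything falls off the work surface, if the arm or the gripper's body presses on something with over 40 N, if the wrist force passes 120 N, or if a joint passes its speed limit or range.

## Working session

There is one attempt and no reset: what is moved stays moved. The work goes in short steps, Python scripts to look and compute and a tool call to move; the robot and the scene stay as the last step left them, time stands still between calls to the robot, and variables do not carry over. Pictures are saved under pics/ and viewed, at most 10 in all, crops included, and the job is handed in when it is done.

Besides the shell and the picture viewer there is one more tool, called after ">>>" as name(argument=value, ...) on one line, values as JSON. step_arm: Moves the arm, as the interface text tells. Its arguments: {"type":"object","properties":{"moves":{"type":"array"},"squeeze":{"type":"number"}},"required":["moves"]}

```bash
mkdir -p pics
cat > h.py <<'E'
import numpy as np, cv2
from rig import telemetry, imaging, r
from scipy.spatial.transform import Rotation as R
def ray(cam,uv):
    c=imaging.calibration(cam);T=np.array(c["cam_to_world"])
    d=np.array([(uv[0]-c["cx"])/c["fx"],-(uv[1]-c["cy"])/c["fy"],-1.])
    return T[:3,3],T[:3,:3]@d
def atz(cam,uv,z):
    o,d=ray(cam,uv);return o+d*(z-o[2])/d[2]
def proj(cam,p):
    c=imaging.calibration(cam);T=np.array(c["cam_to_world"])
    q=T[:3,:3].T@(np.array(p)-T[:3,3]);return np.array([c["cx"]+c["fx"]*q[0]/-q[2],c["cy"]-c["fy"]*q[1]/-q[2]])
def tri(a,b):
    (o1,d1),(o2,d2)=ray("top",a),ray("side",b)
    s=np.linalg.lstsq(np.c_[d1,-d2],o2-o1,rcond=None)[0]
    p,q=o1+s[0]*d1,o2+s[1]*d2
    return (p+q)/2,np.linalg.norm(p-q)
E
python3 - <<'E'
from h import *
print(telemetry.sense())
ims=[]
for c in("top","side"):
    im=imaging.grab_frame(c);cv2.imwrite(f"pics/{c}0.png",cv2.resize(im[:,:,::-1],(784,588),interpolation=cv2.INTER_CUBIC))
    print(c,{k:np.round(v,2).tolist() for k,v in imaging.calibration(c).items()})
    for n in("rig","crank_axis","knob","tab","mark","specimen","flask_a","reagent"):
        print(c,n,[(np.round(x["xy"],1).tolist(),round(x["conf"],2)) for x in imaging.mark_of(c,n)][:4])
print(telemetry.sense()["clock"])
E
```

```text
{'clock': 0.0, 'qpos': array([ 1.17056509e+00,  3.53670224e-01,  1.63416224e+00,  1.67812172e-05,
        1.15522991e+00, -2.42438273e-03]), 'qvel': array([-4.65648564e-04,  1.21436537e-03,  1.14184931e-03,  1.35931530e-05,
       -1.51174643e-03, -1.12964294e-03]), 'joint_efforts': array([-3.35379744e-03, -6.05259061e+01, -3.42068946e+01, -3.75324735e-04,
        9.13153257e-03,  8.20119055e-06]), 'eef_pos': array([241.92017464, 575.69069236, 203.63591687]), 'tcp_rot': array([-3.14012298e+00, -1.89060645e-05,  2.74377900e+00]), 'contact_force': array([-0.02778364,  0.48094795, -0.53216575]), 'wrist_torque': array([ 0.02111737, -0.03379163,  0.04158207]), 'grasp_force': 0.0, 'opening': 0.996017188574381}
top {'fx': 514.5, 'fy': 514.5, 'cx': 284.76, 'cy': 209.89, 'cam_to_world': [[-0.0, 1.0, -0.09, 510.93], [-1.0, -0.0, -0.0, 69.31], [-0.0, 0.09, 1.0, 1405.22], [0.0, 0.0, 0.0, 1.0]]}
top rig [([329.0, 219.9], 0.8)]
top crank_axis [([335.2, 214.5], 0.94)]
top knob [([345.6, 198.3], 0.64)]
top tab [([284.8, 249.0], 0.45)]
top mark [([270.8, 260.9], 0.38)]
top specimen [([340.3, 285.3], 0.7), ([349.2, 152.8], 0.69), ([377.9, 145.9], 0.68)]
top flask_a [([411.4, 217.0], 0.77), ([403.2, 282.0], 0.68)]
top reagent [([238.2, 179.7], 0.8)]
side {'fx': 480.63, 'fy': 480.63, 'cx': 280.34, 'cy': 208.03, 'cam_to_world': [[0.99, 0.11, -0.07, 527.49], [-0.13, 0.74, -0.66, -605.04], [-0.02, 0.67, 0.75, 874.2], [0.0, 0.0, 0.0, 1.0]]}
side rig [([294.8, 284.5], 0.59)]
side crank_axis [([296.1, 242.2], 0.82), ([318.8, 249.8], 0.17)]
side knob [([317.2, 248.0], 0.65)]
side tab [([253.8, 239.5], 0.59)]
side mark [([234.5, 229.8], 0.56)]
side specimen [([212.8, 303.0], 0.92), ([406.4, 335.1], 0.9), ([388.1, 295.5], 0.87), ([295.4, 276.5], 0.61)]
side flask_a [([216.3, 382.7], 0.86), ([312.7, 383.6], 0.73)]
side reagent [([323.1, 193.0], 0.79)]
0.9
```

View pics/top0.png

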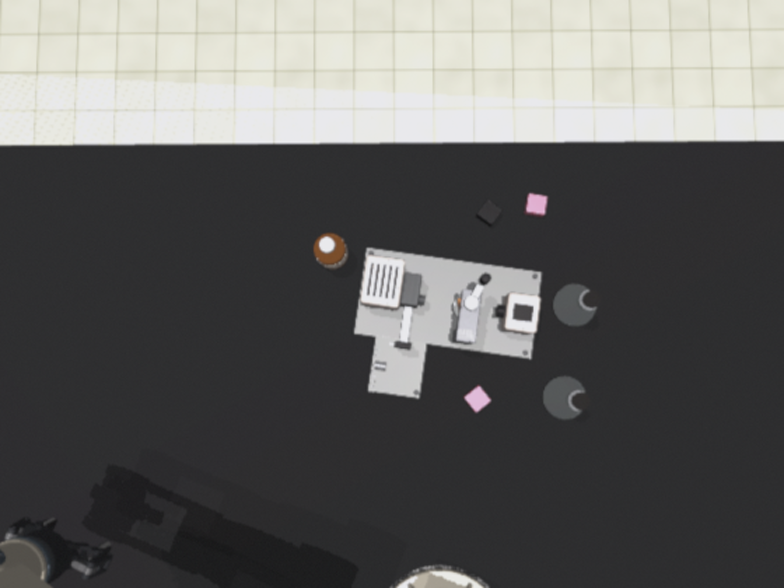

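View pics/side0.png

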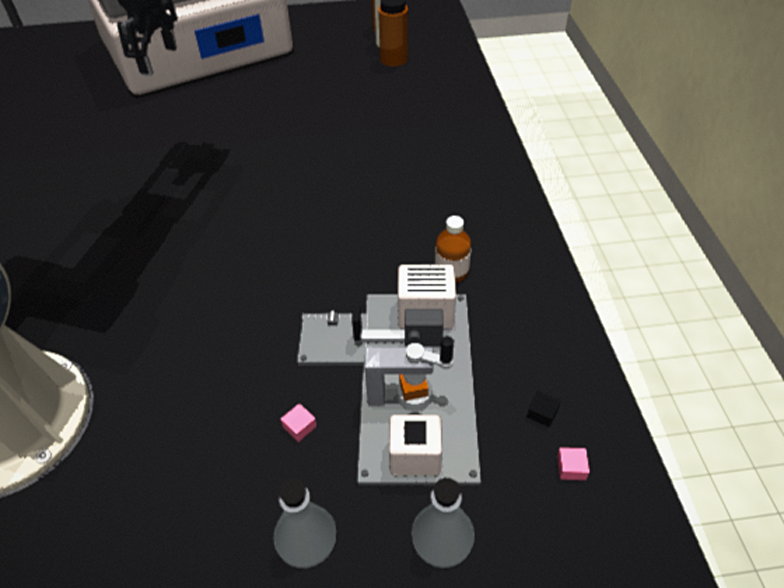

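Run:
```python
from h import *
A=atz("top",(335.2,214.5),150);K=atz("top",(345.6,198.3),151)
print("axis",A,tri((335.2,214.5),(296.1,242.2)));print("knob",K,tri((345.6,198.3),(317.2,248.0)))
print("tab",atz("top",(284.8,249),26),tri((284.8,249),(253.8,239.5)))
print("mark",atz("top",(270.8,260.9),16),tri((270.8,260.9),(234.5,229.8)))
print("rig",atz("top",(329,219.9),0),atz("side",(294.8,284.5),0))
for n,u in(("fa",(411.4,217)),("fb",(403.2,282)),("re",(238.2,179.7))):print(n,atz("top",u,0))
```

```text
axis [617.68303381 -49.3985348  150.        ] (array([618.01631272, -49.74570625, 146.34178619]), np.float64(0.044220018497075714))
knob [657.35923207 -75.33014332 151.        ] (array([655.47264816, -74.85616059, 154.01532212]), np.float64(3.055651588660779))
tab [536.26117612  74.78893362  26.        ] (array([538.65078479,  74.85427718,  11.59906414]), np.float64(4.249615192980124))
mark [504.70853789 112.58011539  16.        ] (array([501.87257781, 112.72040929,   8.30935934]), np.float64(5.606481290104153))
rig [615.68012371 -46.42296548   0.        ] [615.94668206 -50.15107125   0.        ]
fa [ 622.65381184 -271.97052783    0.        ]
fb [ 446.39313109 -245.0168191     0.        ]
re [727.99930948 202.72025406   0.        ]
```

The top view shows the rig with the knob at about (345,198) px, the hub at (335,214), the tab at (286,247) and the mark at (271,261), all unscaled. Both flasks are to the right and the amber bottle is at (238,180). The pink and black blocks are look-alikes: pink at (340,285) and (384,146), black at (349,152), unscaled top view. The amber block under the pad, at side view (295,276), is the specimen. I'll confirm it in enlarged crops.

Run:
```python
from h import *
im=imaging.grab_frame("top")[170:290,240:400,::-1]
cv2.imwrite("pics/t1.png",cv2.resize(im,None,fx=5,fy=5,interpolation=cv2.INTER_CUBIC))
im=imaging.grab_frame("side")[190:310,200:360,::-1]
cv2.imwrite("pics/s1.png",cv2.resize(im,None,fx=5,fy=5,interpolation=cv2.INTER_CUBIC))
```

```text
(no output)
```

View pics/t1.png

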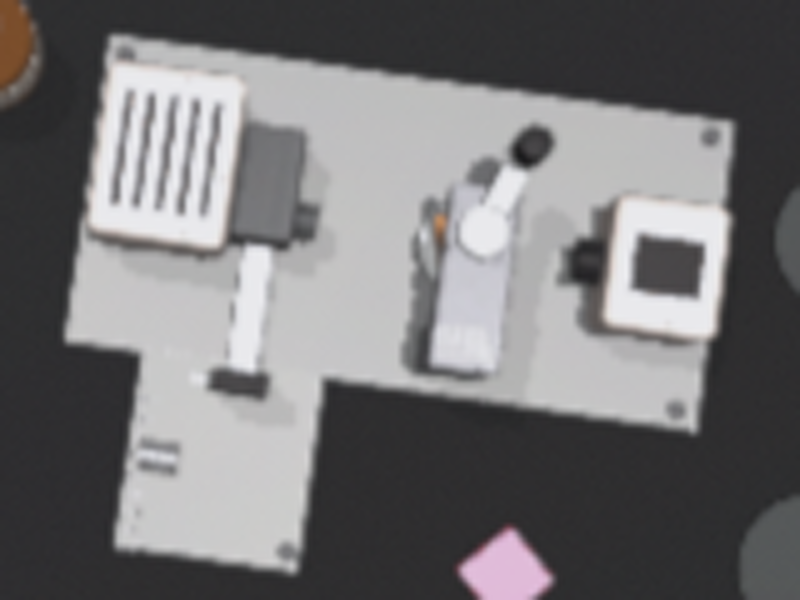

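View pics/s1.png

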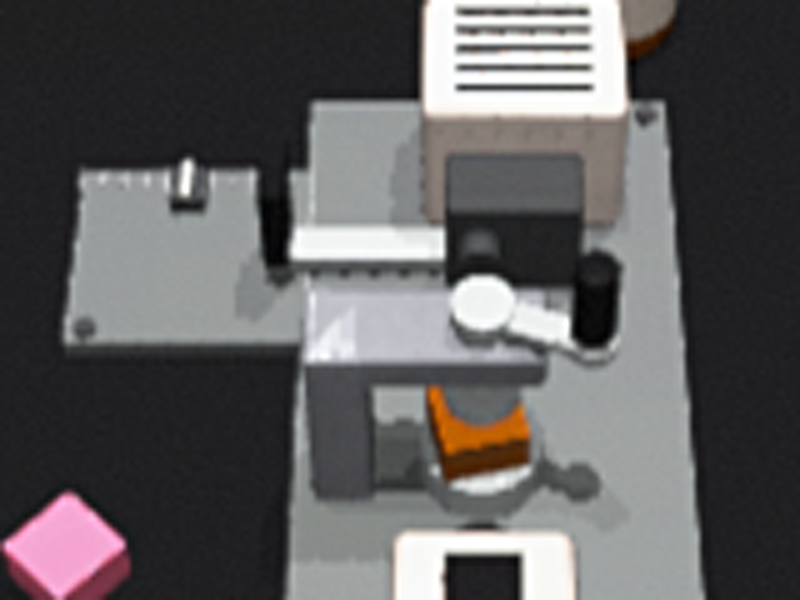

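In the crops the black knob is at crop (535,143) top and (598,300) side. The tab is at (240,381), with its pointer tip at (200,379), and the mark ridge is at (159,456). The amber block sits under the pad, so the specimen is confirmed. The slide bar runs behind the tab, so I need its height.

Run:
```python
from h import *
t=lambda u,v:(240+(u+.5)/5-.5,170+(v+.5)/5-.5)
s=lambda u,v:(200+(u+.5)/5-.5,190+(v+.5)/5-.5)
a,b,c=[atz("top",t(*p),12) for p in((110,35),(735,120),(697,432))]
y=a-b;x=b-c;print("yaws",np.arctan2(-y[0],y[1]),np.arctan2(x[1],x[0]),np.linalg.norm(y),np.linalg.norm(x))
yaw=np.arctan2(-y[0],y[1])
X=np.array([np.cos(yaw),np.sin(yaw),0]);Y=np.array([-X[1],X[0],0])
A=atz("top",t(484,230),129);K=atz("top",t(535,143),172);T=atz("top",t(240,376),78);P=atz("top",t(200,379),24);M=atz("top",t(159,456),26)
A[2]=0
print("hub",A)
O=(A+atz("top",(335.2,214.5),150)*[1,1,0]+np.array([615.8,-48.3,0]))/3;print("O",O)
f=lambda p:np.round([(p-O)@X,(p-O)@Y],1)
for n,p in(("knob",K),("tabtop",T),("ptr",P),("mark",M),("a",a),("b",b),("c",c)):print(n,p.round(1),f(p))
k=f(K);print("q",np.pi-np.arctan2(k[1],k[0]),np.hypot(*k))
# side heights
for z in(30,40,50,60,78):
    p=O-X*70+Y*110+[0,0,z];u=proj("side",p);print(z,((u-[200,190]+.5)*5-.5).round())
```

```text
yaws -0.14118925681070654 -0.142573041916219 344.2324864879877 171.05618543583688
hub [616.70939705 -54.33241972   0.        ]
O [616.73081029 -50.67698484   0.        ]
knob [655.1 -75.3 172. ] [ 41.5 -19. ]
tabtop [546.1  67.3  78. ] [-86.6 106.9]
ptr [546.   88.7  24. ] [-89.7 128. ]
mark [505.  110.7  26. ] [-133.3  144. ]
a [734.4 137.5  12. ] [ 90.  202.9]
b [ 686.  -203.3   12. ] [  90.  -141.3]
c [ 516.7 -179.    12. ] [ -81.  -141.1]
q 3.570939994950959 45.64263357870578
30 [319. 230.]
40 [318. 216.]
50 [317. 202.]
60 [316. 188.]
78 [314. 161.]
```

>>> step_arm(moves=[[[0,0,0.2],[-0.2,-0.139,0],1],[[0,0,0.4],[-0.4,-0.278,0],1],[[0,0,0.5],[-0.6,-0.417,0],1],[[0,0,0.7],[-0.8,-0.556,0],1],[[0,0,0.85],[-1,-0.695,0],1]])

```text
clock: 1.5
eef_pos: [373.4, 369.0, 204.6]
tcp_rot: [3.141, -0.0, 2.071]
contact_force: [0.3, 0.1, 0.3]
opening: 1.004
grasp_force: 0.0
```

```bash
cat >> h.py <<'E'
YAW=-0.142
def need(p,yaw,frm=None):
    s=telemetry.sense(); pos=s["eef_pos"] if frm is None else np.array(frm[:3]); Rc=R.from_euler("xyz",s["tcp_rot"]) if frm is None else R.from_euler("xyz",[np.pi,0,frm[3]])
    Rt=R.from_euler("xyz",[np.pi,0,yaw])
    print("t",round(s["clock"],2),"pos",pos.round(1),"rot",s["tcp_rot"].round(3),"turn",((Rc.inv()*Rt).as_rotvec()/np.deg2rad(45)).round(3),"shift",(Rc.inv().apply(np.array(p)-pos)/200).round(3),"F",s["contact_force"].round(1))
E
python3 -c "
from h import *
need([655.3,-75.1,215],np.pi/2+YAW)"
```

```text
t 1.5 pos [373.4 369.  204.6] rot [ 3.141 -0.     2.071] turn [ 0.001 -0.     0.817] shift [-2.624  0.173 -0.052] F [0.3 0.1 0.3]
```

>>> step_arm(moves=[[[0,0,0],[-0.25,0.016,0],1],[[0,0,0],[-0.5,0.033,0],1],[[0,0,0],[-0.75,0.05,0],1],[[0,0,0],[-1,0.066,0],1]])

```text
clock: 1.9
eef_pos: [481.7, 200.6, 204.7]
tcp_rot: [3.141, 0.0, 2.076]
contact_force: [0.5, -0.0, -0.2]
opening: 1.002
grasp_force: 0.0
```

>>> step_arm(moves=[[[0,0,0],[-0.25,0.016,0],1],[[0,0,0],[-0.5,0.033,0],1],[[0,0,0],[-0.75,0.05,0],1],[[0,0,0],[-1,0.066,0],1]])

```text
clock: 2.3
eef_pos: [589.9, 32.1, 204.6]
tcp_rot: [3.141, 0.0, 2.076]
contact_force: [0.6, 0.4, -0.3]
opening: 0.998
grasp_force: 0.0
```

>>> step_arm(moves=[[[0,0,0.18],[-0.2,0.01,0],1],[[0,0,0.36],[-0.4,0.02,0],1],[[0,0,0.54],[-0.6,0.035,0],1],[[0,0,0.72],[-0.624,0.04,0],1],[[0,0,0.817],[-0.624,0.04,0],1],[[0,0,0.817],[-0.624,0.04,0],1]])

```text
clock: 2.9
eef_pos: [656.4, -71.7, 204.1]
tcp_rot: [-3.141, -0.0, 1.433]
contact_force: [-0.8, 0.6, -0.1]
opening: 1.0
grasp_force: 0.0
```

```bash
python3 -c "
from h import *
need([655.3,-75.1,138],np.pi/2+YAW)
for c in('top','side'):
  im=imaging.grab_frame(c)
  print([(np.round(x['xy'],1).tolist(),round(x['conf'],2)) for x in imaging.mark_of(c,'knob')][:3])
"
```

```text
t 2.9 pos [656.4 -71.7 204.1] rot [-3.141 -0.     1.433] turn [-0.    -0.     0.005] shift [-0.018 -0.003  0.331] F [-0.8  0.6 -0.1]
[([411.4, 217.1], 0.31), ([329.6, 222.9], 0.18)]
[([319.9, 249.1], 0.79), ([317.2, 382.1], 0.52)]
```

>>> step_arm(moves=[[[0,0,0],[-0.018,-0.003,0.2],1],[[0,0,0],[-0.018,-0.003,0.331],1],[[0,0,0],[-0.018,-0.003,0.331],-0.3],[[0,0,0],[-0.018,-0.003,0.331],-1],[[0,0,0],[-0.018,-0.003,0.331],-1],[[0,0,0],[-0.018,-0.003,0.331],-1],[[0,0,0],[-0.018,-0.003,0.331],-1],[[0,0,0],[-0.018,-0.003,0.331],-1]], squeeze=50)

```text
clock: 3.9
eef_pos: [656.3, -74.8, 139.8]
tcp_rot: [3.139, -0.0, 1.435]
contact_force: [-0.2, 0.4, 5.9]
opening: 0.167
grasp_force: 48.7
```

Run:
```python
from h import *
s=telemetry.sense();print(s)
im=imaging.grab_frame("side")[170:310,200:380,::-1]
cv2.imwrite("pics/s2.png",cv2.resize(im,None,fx=4,fy=4,interpolation=cv2.INTER_CUBIC))
```

```text
{'clock': 3.9, 'qpos': array([-1.15730701e-01,  4.67948259e-01,  1.61110039e+00,  3.84085746e-05,
        1.06007340e+00,  2.04283211e-02]), 'qvel': array([-0.00060227,  0.00058026, -0.00104767,  0.0011601 ,  0.00065666,
       -0.00160512]), 'joint_efforts': array([-5.41552878e-02, -6.25248384e+01, -3.00737715e+01, -2.48824147e-02,
       -1.99788543e-01, -4.42438322e-03]), 'eef_pos': array([656.26394967, -74.76822512, 139.77079893]), 'tcp_rot': array([ 3.13912326e+00, -8.40132103e-05,  1.43461867e+00]), 'contact_force': array([-0.22694094,  0.37301145,  5.90662858]), 'wrist_torque': array([-0.00976365,  0.16864432, -0.03291132]), 'grasp_force': 48.71168911457062, 'opening': 0.16724858060677456}
```

View pics/s2.png

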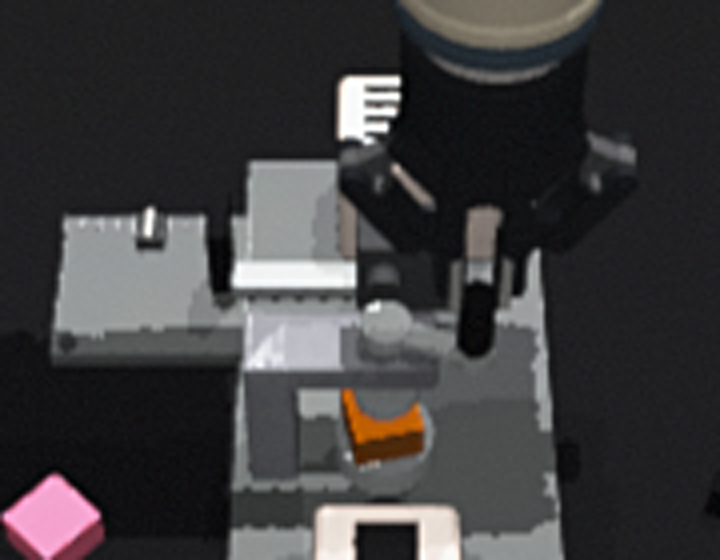

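Run:
```python
from h import *
for u in((319.2,249.5),(319.9,249.1)): print(atz("side",u,151))
for z in(138,157):print(z,(proj("side",(656.3,-74.8,z))-[200,170])*4)
print((proj("side",(655.3,-75,130))-[200,170])*4,(proj("side",(655.3,-75,172))-[200,170])*4)
```

```text
[657.50906939 -76.66359049 151.        ]
[658.97574198 -75.93938789 151.        ]
138 [472.42069541 331.70589214]
157 [474.02770711 307.37499459]
[469.76725408 342.31213436] [473.27137447 288.21075575]
```

```bash
python3 -c "
import numpy as np
for b,n in((-.344,8),(-2.744,6)):
  for i in range(1,n+1):
    t=b-.3*i
    print(round(t,3),np.round([45*(np.sin(t)-np.sin(b))/200,45*(np.cos(t)-np.cos(b))/200],3))"
```

```text
-0.644 [-0.059 -0.032]
-0.944 [-0.106 -0.08 ]
-1.244 [-0.137 -0.14 ]
-1.544 [-0.149 -0.206]
-1.844 [-0.141 -0.273]
-2.144 [-0.113 -0.334]
-2.444 [-0.069 -0.384]
-2.744 [-0.011 -0.419]
-3.044 [ 0.065 -0.016]
-3.344 [ 0.132 -0.013]
-3.644 [0.195 0.01 ]
-3.944 [0.249 0.051]
-4.244 [0.288 0.106]
-4.544 [0.309 0.17 ]
```

>>> step_arm(moves=[[[0,0,0],[-0.059,-0.032,0],-1],[[0,0,0],[-0.106,-0.08,0],-1],[[0,0,0],[-0.137,-0.14,0],-1],[[0,0,0],[-0.149,-0.206,0],-1]])

```text
clock: 4.35
eef_pos: [611.5, -98.5, 139.6]
tcp_rot: [3.138, -0.002, 1.434]
contact_force: [4.6, 7.9, 4.8]
opening: 0.167
grasp_force: 48.8
```

Run:
```python
from h import *
s=telemetry.sense();X=np.array([np.cos(YAW),np.sin(YAW),0]);Y=np.array([-X[1],X[0],0])
d=s["eef_pos"]-[616.5,-54,0];print(d@X,d@Y,np.hypot(d@X,d@Y),"F rig",s["contact_force"]@X,s["contact_force"]@Y,s["contact_force"][2],s["opening"],s["grasp_force"])
```

```text
1.3818698352858023 -44.72702783675936 44.74836961669017 F rig 3.406205057662938 8.497784828677432 4.822989593086275 0.16653307841779386 48.80001783370972
```

>>> step_arm(moves=[[[0,0,0],[0.01,-0.067,0],-1],[[0,0,0],[0.038,-0.128,0],-1],[[0,0,0],[0.082,-0.178,0],-1],[[0,0,0],[0.138,-0.213,0],-1],[[0,0,0],[0.203,-0.229,0],-1]])

```text
clock: 4.85
eef_pos: [571.4, -52.8, 139.7]
tcp_rot: [3.138, 0.001, 1.434]
contact_force: [3.8, -2.5, 6.2]
opening: 0.168
grasp_force: 49.3
```

```bash
cat > st.py <<'E'
from h import *
s=telemetry.sense();X=np.array([np.cos(YAW),np.sin(YAW),0]);Y=np.array([-X[1],X[0],0])
d=s["eef_pos"]-[616.5,-54,0];th=np.arctan2(d@Y,d@X);th-=2*np.pi*(th>0)
print("rig xy",d@X,d@Y,"z",d[2],"r",np.hypot(d@X,d@Y),"q",np.pi-th,"F rig",s["contact_force"]@X,s["contact_force"]@Y,s["contact_force"][2],s["opening"],s["grasp_force"],s["clock"])
E
python3 st.py
```

```text
rig xy -44.81387826938905 -5.2184094295054155 z 139.66938742384244 r 45.11668740629759 q 6.167261112773248 F rig 4.128755907516491 -1.9576990407441814 6.184352548285284 0.1679647202134084 49.27440404891968 4.85
```

>>> step_arm(moves=[[[0,0,0],[0.067,0.003,0],-1],[[0,0,0],[0.13,0.026,0],-1],[[0,0,0],[0.184,0.067,0],-1],[[0,0,0],[0.223,0.122,0],-1],[[0,0,0],[0.236,0.153,0],-1],[[0,0,0],[0.236,0.153,0],-1]])

```text
clock: 5.45
eef_pos: [608.1, -8.9, 139.6]
tcp_rot: [3.14, -0.001, 1.435]
contact_force: [-0.5, 3.6, 10.6]
opening: 0.168
grasp_force: 49.9
```

```bash
python3 st.py
```

```text
rig xy -14.66823566768642 43.48274691885235 z 139.61545640638317 r 45.890155994633005 q 7.528634259656487 F rig -0.9821475862029386 3.4689998578585044 10.606566570968752 0.16779600487503404 49.91440951824188 5.45
```

>>> step_arm(moves=[[[0,0,0],[0.006,0.022,0],-1],[[0,0,0],[0.006,0.022,0],-1],[[0,0,0],[0.006,0.022,0],-1]])

```text
clock: 5.75
eef_pos: [611.8, -8.4, 139.6]
tcp_rot: [3.141, -0.001, 1.434]
contact_force: [-3.4, 4.4, 12.5]
opening: 0.163
grasp_force: 50.0
```

```bash
python3 st.py
```

```text
rig xy -11.120883482887423 44.51918071346829 z 139.61443705579555 r 45.8871605227258 q 7.609191381167321 F rig -3.948246973020648 3.914483857138171 12.460630284222596 0.16306601752780442 49.96636390686035 5.75
```

>>> step_arm(moves=[[[0,0,0],[0.004,0.022,0],-1],[[0,0,0],[0.004,0.022,0],-1],[[0,0,0],[0.004,0.022,0],-1]])

```text
clock: 6.05
eef_pos: [616.0, -8.1, 139.6]
tcp_rot: [-3.142, -0.001, 1.434]
contact_force: [-3.4, 5.4, 13.2]
opening: 0.172
grasp_force: 50.0
```

```bash
python3 st.py
```

```text
rig xy -6.994636694883786 45.3888022418068 z 139.61122276946293 r 45.92459375366603 q 7.701079554750123 F rig -4.141587040433788 4.8570108521769075 13.233364625891037 0.1716395903815292 49.99539256095886 6.05
```

>>> step_arm(moves=[[[0,0,0],[0.002,0.022,0],-1],[[0,0,0],[0.002,0.022,0],-1],[[0,0,0],[0.002,0.022,0],-1]])

```text
clock: 6.35
eef_pos: [620.3, -8.2, 139.6]
tcp_rot: [-3.141, -0.001, 1.434]
contact_force: [-3.1, 5.6, 13.5]
opening: 0.164
grasp_force: 50.0
```

```bash
python3 st.py
python3 - <<'E'
from h import *
im=imaging.grab_frame("side")[170:310,200:380,::-1]
cv2.imwrite("pics/s3.png",cv2.resize(im,None,fx=4,fy=4,interpolation=cv2.INTER_CUBIC))
E
```

```text
rig xy -2.7491899642949473 45.85157769354241 z 139.59298561748835 r 45.93392234990102 q 7.794094870443517 F rig -3.869633514640706 5.1240069201979965 13.480515848472201 0.16393111201685145 50.02086639404297 6.35
```

View pics/s3.png

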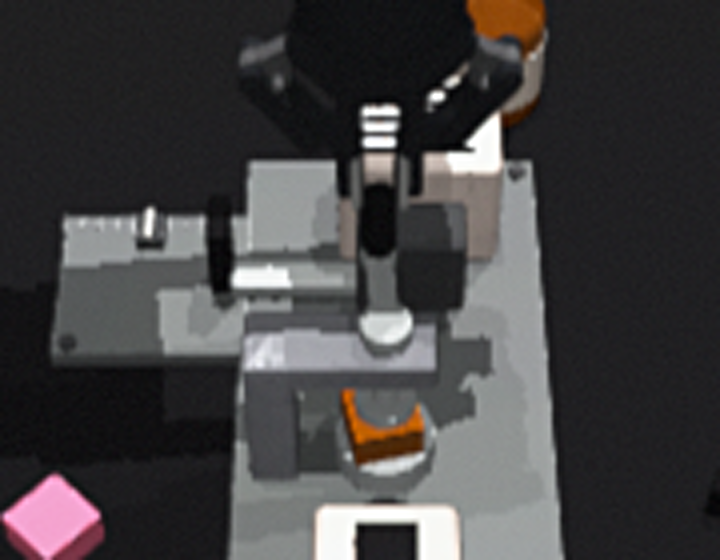

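Run:
```python
from h import *
a=cv2.imread("pics/s2.png")[370:490,300:460];b=cv2.imread("pics/s3.png")[370:490,300:460]
cv2.imwrite("pics/cmp.png",cv2.resize(np.hstack([a,b]),None,fx=2.5,fy=2.5))
print((proj("side",(620.3,-8.2,151))-[200,170])*4)
for q in (3.5,7.3):
  z=59+14-1.91*q; print(q,[((proj("side",np.array([616.5,-54,z])+v)-[200,170])*4-[300,370])*2.5 for v in ([0,-16,0],[-16,0,0],[16,0,0])])
```

```text
[375.92299827 215.86046748]
3.5 [array([216.90659289, 121.98550635]), array([126.49566934,  66.05362493]), array([282.62942543,  46.96794521])]
7.3 [array([216.68427265, 142.2480942 ]), array([126.77570946,  86.43075727]), array([282.04702857,  67.40108742])]
```

View pics/cmp.png

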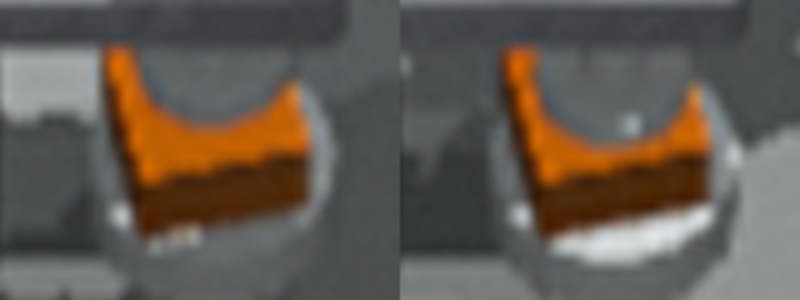

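>>> step_arm(moves=[[[0,0,0],[0,0.022,0],-1],[[0,0,0],[0,0.022,0],-1],[[0,0,0],[0,0.022,0],-1]], squeeze=80)

```text
clock: 6.7
eef_pos: [624.6, -8.8, 139.7]
tcp_rot: [-3.141, -0.001, 1.434]
contact_force: [-4.8, 5.0, 13.5]
opening: 0.146
grasp_force: 78.3
```

```bash
python3 st.py; python3 -c "
from h import *
print(telemetry.sense())"
```

```text
rig xy 1.6046473709487723 45.934100256278626 z 139.7009045215202 r 45.962119832955366 q 7.888901118391124 F rig -5.462018533808111 4.280302156952795 13.494980336717482 0.14587823821421528 78.26223850250244 6.7
{'clock': 6.7, 'qpos': array([-1.72374607e-02,  4.17884583e-01,  1.69189862e+00,  1.61314692e-03,
        1.03208076e+00,  1.18363656e-01]), 'qvel': array([ 0.00324271,  0.00109174, -0.00051735,  0.0011877 , -0.00150808,
       -0.00061908]), 'joint_efforts': array([-3.23462427e+00, -5.43228221e+01, -2.92110747e+01, -1.48536488e+00,
       -1.61651764e+00, -1.45020877e-02]), 'eef_pos': array([624.58924038,  -8.75532463, 139.70090452]), 'tcp_rot': array([-3.14115919e+00, -1.34265693e-03,  1.43436713e+00]), 'contact_force': array([-4.80128059,  5.01022332, 13.49498034]), 'wrist_torque': array([0.88986211, 0.807073  , 0.00365416]), 'grasp_force': 78.26223850250244, 'opening': 0.14587823821421528}
```

>>> step_arm(moves=[[[0,0,0],[-0.003,0.022,0],-1],[[0,0,0],[-0.008,0.044,0],-1],[[0,0,0],[-0.008,0.044,0],-1],[[0,0,0],[-0.008,0.044,0],-1]])

```text
clock: 7.1
eef_pos: [633.1, -11.2, 139.7]
tcp_rot: [-3.141, -0.002, 1.434]
contact_force: [-4.9, 6.8, 13.9]
opening: 0.15
grasp_force: 78.3
```

```bash
python3 st.py
python3 - <<'E'
from h import *
im=imaging.grab_frame("side")[170:310,200:380,::-1]
cv2.imwrite("pics/s4.png",cv2.resize(im,None,fx=4,fy=4,interpolation=cv2.INTER_CUBIC))
E
```

```text
rig xy 10.391852040020703 44.73243993127096 z 139.7057132050474 r 45.92365154282102 q 8.082244102191826 F rig -5.850547623053599 6.049471326442406 13.915828882464432 0.150089530312764 78.26571822166443 7.1
```

View pics/s4.png

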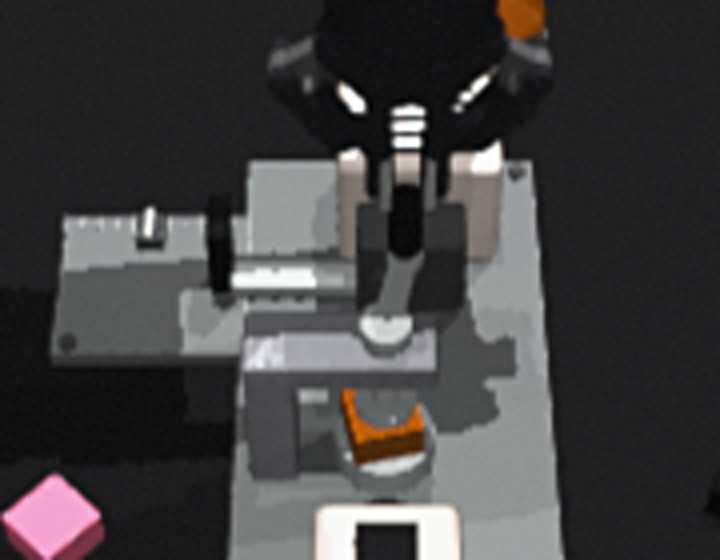

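>>> step_arm(moves=[[[0,0,0],[-0.007,0.021,0],-1],[[0,0,0],[-0.017,0.042,0],-1],[[0,0,0],[-0.028,0.061,0],-1],[[0,0,0],[-0.028,0.061,0],-1]])

```text
clock: 7.55
eef_pos: [644.6, -17.8, 139.8]
tcp_rot: [-3.141, -0.003, 1.434]
contact_force: [-5.0, 10.2, 13.5]
opening: 0.144
grasp_force: 78.3
```

```bash
python3 st.py
python3 - <<'E'
from h import *
im=imaging.grab_frame("side")[170:310,200:380,::-1]
c=cv2.resize(im,None,fx=4,fy=4,interpolation=cv2.INTER_CUBIC);cv2.imwrite("pics/s5.png",c)
# pad bottom edge: first orange row below pad centre, in several columns
for f in("s1","s2","s3","s4","s5"):
    i=cv2.imread(f"pics/{f}.png")
    if f=="s1": i=cv2.resize(i,None,fx=.8,fy=.8); i=cv2.copyMakeBorder(i,80,0,0,0,cv2.BORDER_CONSTANT)
    out=[]
    for x in range(378,400,4):
        col=i[385:450,x].astype(int);o=np.where(col[:,2]-col[:,0]>70)[0]
        out.append((385+o.min(),385+o.max()) if len(o) else None)
    print(f,[tuple(map(int,k)) for k in out])
E
```

```text
rig xy 22.6479892106125 39.84732831432069 z 139.751843398676 r 45.83384109010812 q 8.3708183204538 F rig -6.413516201205414 9.376168144020596 13.479511035674921 0.14421692180736018 78.3460807800293 7.55
s1 [(421, 440), (421, 441), (421, 449), (421, 438), (419, 449), (417, 448)]
s2 [(421, 440), (421, 441), (421, 440), (420, 437), (419, 436), (417, 436)]
s3 [(429, 440), (429, 449), (429, 441), (428, 449), (427, 449), (426, 449)]
s4 [(429, 441), (429, 441), (429, 440), (428, 449), (427, 449), (427, 449)]
s5 [(429, 441), (429, 441), (429, 440), (428, 438), (427, 448), (427, 449)]
```

The pad stopped moving down at block contact (orange edge at row 429 in the last three frames). The tangential force at the knob rose steadily to about 10 N, so the clamp is tight. Next I release the knob and lift.

>>> step_arm(moves=[[[0,0,0],[0,0,0],0.2],[[0,0,0],[0,0,0],0.2],[[0,0,0],[0,0,0],0.2],[[0,0,0],[0,0,-0.2],0.2],[[0,0,0],[0,0,-0.33],0.2],[[0,0,0],[0,0,-0.33],0.2]])

```text
clock: 8.2
eef_pos: [647.7, -20.0, 208.5]
tcp_rot: [3.134, -0.0, 1.434]
contact_force: [0.7, -0.2, 0.7]
opening: 0.599
grasp_force: 0.0
```

```bash
python3 -c "
from h import *
need([543.5,67.8,205],np.pi/2+YAW)
im=imaging.grab_frame('side')[170:310,200:380,::-1]
cv2.imwrite('pics/s6.png',cv2.resize(im,None,fx=4,fy=4,interpolation=cv2.INTER_CUBIC))
print(imaging.mark_of('side','knob'))"
```

```text
t 8.2 pos [647.7 -20.  208.5] rot [ 3.134 -0.     1.434] turn [ 0.01  -0.001  0.007] shift [ 0.364 -0.576  0.013] F [ 0.7 -0.2  0.7]
[]
```

View pics/s6.png

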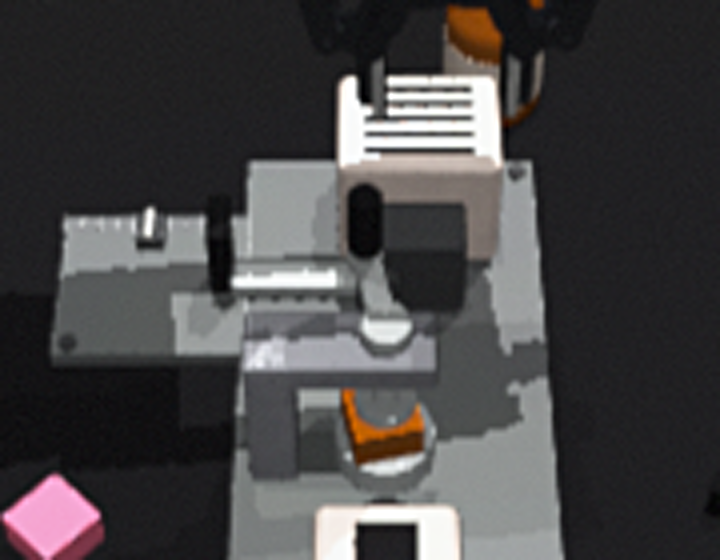

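The knob sprang back to (365,220), which is q of about 7.65, so the clamp is still tight. The pad is on the block and the block has not moved. Next is the tab.

>>> step_arm(moves=[[[0,0,0],[0.12,-0.19,0],0.2],[[0,0,0],[0.24,-0.38,0.013],0.2],[[0.01,0,0.007],[0.364,-0.576,0.013],0.2],[[0.01,0,0.007],[0.364,-0.576,0.013],0.2],[[0.01,0,0.007],[0.364,-0.576,0.3],0.2],[[0.01,0,0.007],[0.364,-0.576,0.3],0.2]])

```text
clock: 8.9
eef_pos: [537.2, 67.7, 139.6]
tcp_rot: [-3.127, 0.002, 1.43]
contact_force: [-1.0, 0.5, 0.1]
opening: 0.601
grasp_force: 0.0
```

```bash
python3 -c "
from h import *
need([543.5,67.8,46],np.pi/2+YAW)
im=imaging.grab_frame('side')[170:310,200:380,::-1]
cv2.imwrite('pics/s7.png',cv2.resize(im,None,fx=4,fy=4,interpolation=cv2.INTER_CUBIC))"
```

```text
t 8.9 pos [537.2  67.7 139.6] rot [-3.127e+00  2.000e-03  1.430e+00] turn [-0.019  0.003  0.001] shift [0.006 0.038 0.468] F [-1.   0.5  0.1]
```

View pics/s7.png

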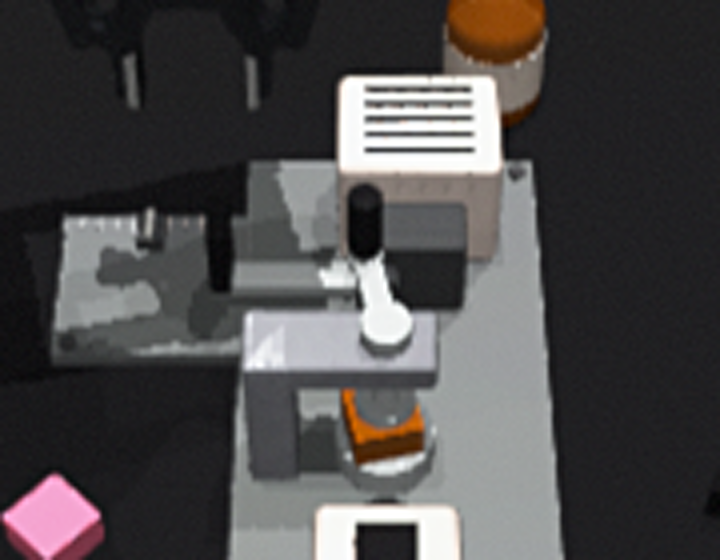

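The knob and clamp are unchanged, and the open fingers are hanging over the tab at (215,250). That was the tenth and last picture. I'll lower in two steps, correcting the small offset.

>>> step_arm(moves=[[[-0.019,0,0],[0.006,0.038,0.15],0.2],[[-0.019,0,0],[0.006,0.038,0.2],0.2],[[-0.019,0,0],[0.006,0.038,0.2],0.2],[[-0.019,0,0],[0.006,0.038,0.2],0.2]])

```text
clock: 9.35
eef_pos: [548.4, 68.2, 104.9]
tcp_rot: [3.135, 0.0, 1.429]
contact_force: [0.2, -0.3, 0.5]
opening: 0.602
grasp_force: 0.0
```

```bash
python3 -c "
from h import *
need([543.5,67.8,46],np.pi/2+YAW)"
```

```text
t 9.35 pos [548.4  68.2 104.9] rot [3.135 0.    1.429] turn [ 0.009  0.    -0.   ] shift [-0.005 -0.026  0.295] F [ 0.2 -0.3  0.5]
```

>>> step_arm(moves=[[[0.005,0,0],[-0.005,-0.02,0.15],0.2],[[0.005,0,0],[-0.005,-0.02,0.295],0.2],[[0.005,0,0],[-0.005,-0.02,0.295],0.2],[[0.005,0,0],[-0.005,-0.02,0.295],0.2],[[0.005,0,0],[-0.005,-0.02,0.295],0.2]])

```text
clock: 9.85
eef_pos: [545.8, 68.0, 47.0]
tcp_rot: [3.136, -0.001, 1.429]
contact_force: [-0.0, -0.6, -0.1]
opening: 0.6
grasp_force: 0.0
```

>>> step_arm(moves=[[[0,0,0],[0,0,0],-1],[[0,0,0],[0,0,0],-1],[[0,0,0],[0,0,0],-1],[[0,0,0],[0,0,0],-1],[[0,0,0],[0,0,0],-1],[[0,0,0],[0,0,0],-1]], squeeze=80)

```text
clock: 10.45
eef_pos: [543.7, 68.1, 46.1]
tcp_rot: [3.139, -0.0, 1.429]
contact_force: [-4.9, 1.6, 12.7]
opening: 0.103
grasp_force: 78.6
```

```bash
python3 st.py; python3 -c "
from h import *
need([543.5,67.8,46],np.pi/2+YAW)
for c in('side','top'):
  imaging.grab_frame(c)
  for n in('tab','mark'):print(c,n,[(np.round(x['xy'],1).tolist(),round(x['conf'],2)) for x in imaging.mark_of(c,n)][:3])"
```

```text
rig xy -89.29959138596806 110.54923997213835 z 46.12645887218283 r 142.11105333547525 q 7.174514068640817 F rig -5.0865246362459455 0.8762105298476698 12.743559128204279 0.1033669071098503 78.58280897140503 10.45
t 10.45 pos [543.7  68.1  46.1] rot [ 3.139 -0.     1.429] turn [ 0.003 -0.     0.   ] shift [-0.002 -0.001  0.001] F [-4.9  1.6 12.7]
side tab [([254.3, 237.6], 0.89)]
side mark [([234.3, 230.6], 0.52)]
top tab []
top mark [([236.4, 182.3], 0.23)]
```

Run:
```python
from h import *
X=np.array([np.cos(YAW),np.sin(YAW),0]);Y=np.array([-X[1],X[0],0]);O=np.array([616.5,-53.7,0])
f=lambda p:np.round([(p-O)@X,(p-O)@Y],1)
s=lambda u,v:(200+(u+.5)/5-.5,190+(v+.5)/5-.5)
print("side net tab",[f(atz("side",u,26)) for u in((253.8,239.5),(254.3,237.6))],"mark",[f(atz("side",u,16)) for u in((234.5,229.8),(234.3,230.6))])
print("ridge click",f(atz("side",s(187,178),26)))
# ridge in top picture: bright stripe; profile along crop columns
g=cv2.cvtColor(cv2.imread("pics/t1.png"),cv2.COLOR_BGR2GRAY).astype(int)
print("mark rows",[(r,int(g[r,145:172].mean())) for r in range(430,486,3)])
print("ptr rows",[(r,int(g[r,193:208].mean())) for r in range(360,400,3)])
print("tab rows",[(r,int(g[r,215:265].mean())) for r in range(355,410,3)])
# predicted crop pixel of pointer/ridge for rig x
for x,y,z in((-90,131,22),(-90,110,78),(-133.5,148,26),(-90,148,26)):
    p=O+X*x+Y*y+[0,0,z];print(x,y,((proj("top",p)-[240,170]+.5)*5-.5).round(1))
for x in(-130,-134,-138):
    p=O+X*x+Y*148+[0,0,26];print("side",x,((proj("side",p)-[200,190]+.5)*5-.5).round(1))
```

```text
side net tab [array([-91.8, 105.3]), array([-90.9, 110.7])] mark [array([-138.6,  141.8]), array([-138.9,  139.4])]
ridge click [-132.4  147.2]
mark rows [(430, 201), (433, 198), (436, 193), (439, 175), (442, 155), (445, 136), (448, 143), (451, 173), (454, 200), (457, 206), (460, 186), (463, 153), (466, 131), (469, 132), (472, 155), (475, 175), (478, 193), (481, 198), (484, 201)]
ptr rows [(360, 201), (363, 201), (366, 201), (369, 200), (372, 201), (375, 209), (378, 214), (381, 209), (384, 200), (387, 192), (390, 193), (393, 197), (396, 200), (399, 202)]
tab rows [(355, 209), (358, 209), (361, 211), (364, 204), (367, 186), (370, 153), (373, 113), (376, 88), (379, 72), (382, 72), (385, 71), (388, 75), (391, 81), (394, 108), (397, 142), (400, 165), (403, 182), (406, 187), (409, 190)]
-90 131 [200.  379.1]
-90 110 [238.9 382. ]
-133.5 148 [157.1 455.5]
-90 148 [168.4 374.6]
side -130 [192.3 176.6]
side -134 [183.6 176.7]
side -138 [174.9 176.7]
```

>>> step_arm(moves=[[[0,0,0],[0,-0.05,0],-1],[[0,0,0],[0,-0.11,0],-1],[[0,0,0],[0,-0.17,0],-1],[[0,0,0],[0,-0.22,0],-1],[[0,0,0],[0,-0.22,0],-1],[[0,0,0],[0,-0.22,0],-1]])

```text
clock: 11.35
eef_pos: [503.7, 74.1, 46.2]
tcp_rot: [3.132, -0.001, 1.43]
contact_force: [7.8, -3.7, -0.3]
opening: 0.097
grasp_force: 78.8
```

```bash
python3 st.py
python3 - <<'E'
from h import *
im=imaging.grab_frame("side");cv2.imwrite("pics/now.png",im[:,:,::-1])
print([imaging.mark_of("side",n)[:2] for n in("tab","mark")])
im=imaging.grab_frame("top");cv2.imwrite("pics/nowt.png",im[:,:,::-1])
print([imaging.mark_of("top",n)[:2] for n in("tab","mark")])
X=np.array([np.cos(YAW),np.sin(YAW),0]);Y=np.array([-X[1],X[0],0]);O=np.array([616.5,-53.7,0])
for x in(-130,-134,-138,-90):print(x,"tab foot near face",proj("side",O+X*x+Y*95+[0,0,32]).round(1),proj("side",O+X*x+Y*95+[0,0,45]).round(1),"ptr top",proj("top",O+X*x+Y*131+[0,0,22]).round(1))
g=cv2.cvtColor(cv2.imread("pics/now.png"),cv2.COLOR_BGR2GRAY)
for r in range(232,252,2):print(r,g[r,222:262].tolist())
E
```

```text
rig xy -129.8394814361627 110.81422782666236 z 46.24579217299506 r 170.69881085828067 q 6.989690998567873 F rig 8.240443667463817 -2.604452926560789 -0.28385197399009754 0.0972153095195804 78.80598271731287 11.35
[[{'xy': [240.0, 241.5], 'conf': 0.83}], []]
[[], []]
-130 tab foot near face [236.2 241.6] [235.7 238. ] ptr top [277.5 260.3]
-134 tab foot near face [234.4 241.6] [233.9 238. ] ptr top [277.3 261.8]
-138 tab foot near face [232.6 241.6] [232.1 238. ] ptr top [277.1 263.2]
-90 tab foot near face [254.2 241.5] [253.9 237.9] ptr top [279.6 245.4]
232 [75, 72, 74, 76, 76, 74, 77, 75, 76, 78, 70, 20, 6, 11, 12, 8, 7, 9, 33, 72, 76, 76, 73, 76, 78, 75, 75, 75, 76, 76, 78, 73, 74, 91, 145, 148, 144, 143, 142, 153]
234 [75, 73, 76, 75, 77, 75, 75, 77, 75, 77, 71, 35, 12, 9, 8, 14, 7, 7, 38, 75, 77, 76, 75, 73, 77, 75, 73, 74, 74, 75, 74, 74, 74, 73, 83, 115, 108, 74, 74, 80]
236 [74, 76, 77, 76, 76, 76, 75, 76, 76, 77, 74, 45, 8, 10, 10, 11, 9, 23, 78, 131, 133, 132, 131, 130, 129, 130, 131, 132, 131, 132, 129, 131, 131, 131, 131, 130, 130, 128, 131, 127]
238 [75, 74, 76, 75, 76,
[... 475 characters left out ...]
, 97, 98, 97, 99, 98, 96, 99, 98, 97]
244 [76, 76, 75, 76, 75, 66, 58, 67, 56, 55, 56, 56, 58, 62, 63, 63, 59, 61, 63, 61, 60, 62, 58, 60, 59, 58, 60, 59, 59, 60, 61, 60, 59, 60, 58, 60, 59, 59, 60, 59]
246 [67, 64, 55, 54, 55, 55, 55, 55, 55, 58, 57, 56, 54, 56, 55, 56, 59, 67, 69, 68, 65, 66, 66, 67, 67, 65, 67, 66, 68, 65, 67, 65, 66, 68, 68, 65, 67, 66, 66, 75]
248 [63, 65, 68, 67, 56, 54, 55, 57, 54, 54, 54, 57, 54, 57, 56, 56, 58, 57, 55, 57, 57, 59, 67, 72, 77, 76, 76, 76, 75, 77, 77, 75, 78, 76, 78, 76, 77, 73, 83, 133]
250 [67, 69, 69, 67, 69, 60, 55, 56, 55, 57, 56, 56, 54, 55, 58, 56, 52, 55, 56, 55, 58, 56, 54, 55, 60, 69, 68, 71, 79, 76, 78, 74, 74, 76, 73, 74, 75, 91, 145, 185]
```

Run:
```python
from h import *
s=cv2.cvtColor(cv2.imread("pics/s1.png"),cv2.COLOR_BGR2GRAY);n=cv2.cvtColor(cv2.imread("pics/now.png"),cv2.COLOR_BGR2GRAY)
n5=cv2.resize(n[190:310,200:360],None,fx=5,fy=5,interpolation=cv2.INTER_CUBIC)
def edges(img,r,lo,hi):
    p=img[r-1:r+2,lo:hi].mean(0);d=np.where(p<np.interp(.5,[0,1],[10,75]))[0];return lo+d.min(),lo+d.max()
for r in(205,215,225,235,242,250):print(r,"init",edges(s,r,255,300),"now",edges(n5,r,150,215))
print("ridge side s1"); 
for r in(165,172,180,188):print(r,s[r,165:212:3].tolist())
print("now ridge")
for r in(165,172,180,188):print(r,n5[r,155:212:3].tolist())
t=cv2.cvtColor(cv2.imread("pics/nowt.png"),cv2.COLOR_BGR2GRAY)
for r in range(252,272):print(r,t[r,264:292].tolist())
```

```text
205 init (np.int64(260), np.int64(288)) now (np.int64(165), np.int64(203))
215 init (np.int64(261), np.int64(289)) now (np.int64(166), np.int64(202))
225 init (np.int64(262), np.int64(288)) now (np.int64(167), np.int64(201))
235 init (np.int64(263), np.int64(287)) now (np.int64(169), np.int64(198))
242 init (np.int64(263), np.int64(285)) now (np.int64(170), np.int64(197))
250 init (np.int64(264), np.int64(284)) now (np.int64(170), np.int64(197))
ridge side s1
165 [49, 51, 45, 42, 59, 111, 186, 244, 238, 172, 97, 45, 45, 37, 30, 34]
172 [150, 145, 108, 86, 98, 146, 210, 253, 236, 172, 118, 84, 86, 82, 88, 126]
180 [210, 193, 119, 83, 108, 168, 234, 255, 218, 139, 97, 80, 84, 91, 110, 169]
188 [190, 181, 129, 103, 123, 191, 253, 255, 200, 107, 82, 86, 98, 98, 102, 145]
now ridge
165 [99, 75, 36, 11, 8, 9, 10, 9, 12, 22, 40, 67, 89, 100, 88, 53, 21, 15, 13]
172 [99, 81, 50, 23, 12, 10, 11, 9, 11, 18, 30, 58, 88, 102, 90, 63, 36, 25, 31]
180 [95, 83, 59, 29, 10, 8, 10, 8, 6, 10, 24, 56, 92, 108, 97, 78, 61, 57, 73]
188 [84, 76, 58, 34, 16, 11, 10, 10, 10, 13, 17, 30, 49, 62, 64, 62, 59, 
[... 2207 characters left out ...]
 233, 233, 233, 233, 233, 233, 233, 233, 233, 233, 233, 233, 233, 233, 233, 233, 233, 233, 233, 233, 233, 233, 233, 233]
268 [233, 233, 233, 233, 233, 233, 233, 233, 233, 233, 233, 233, 233, 233, 233, 233, 233, 233, 233, 233, 233, 233, 233, 233, 233, 233, 233, 233]
269 [232, 233, 233, 233, 233, 233, 233, 233, 233, 233, 233, 233, 233, 233, 233, 233, 233, 233, 233, 233, 233, 233, 233, 233, 233, 233, 232, 232]
270 [233, 233, 233, 233, 233, 233, 233, 233, 233, 233, 233, 233, 233, 233, 233, 233, 233, 233, 233, 233, 233, 232, 233, 233, 232, 233, 233, 232]
271 [233, 233, 233, 233, 233, 233, 233, 233, 233, 232, 233, 233, 233, 233, 233, 233, 233, 233, 233, 233, 232, 232, 232, 232, 232, 232, 232, 232]
```

>>> step_arm(moves=[[[0,0,0],[0,-0.01,0],-1],[[0,0,0],[0,-0.02,0],-1],[[0,0,0],[0,-0.02,0],-1],[[0,0,0],[0,-0.02,0],-1]])

```text
clock: 12.05
eef_pos: [500.2, 74.6, 46.3]
tcp_rot: [3.132, -0.001, 1.429]
contact_force: [9.1, -3.6, 2.6]
opening: 0.102
grasp_force: 78.8
```

```bash
python3 st.py
cat > tabpx.py <<'E'
from h import *
n=cv2.cvtColor(imaging.grab_frame("side"),cv2.COLOR_RGB2GRAY)
n5=cv2.resize(n[190:310,200:360],None,fx=5,fy=5,interpolation=cv2.INTER_CUBIC)
out=[]
for r in(215,225,235,242,250):
    p=n5[r-1:r+2,140:215].mean(0);d=np.where(p<42)[0];out.append(140+(d.min()+d.max())/2)
c=np.mean(out);print(out,"travel by image",(274.6-c)/2.2625)
E
python3 tabpx.py
```

```text
rig xy -133.3478853419069 110.85931251514278 z 46.25993294176006 r 173.4112040685043 q 6.976754379484577 F rig 9.475216984811759 -2.31075388629515 2.5586834314408944 0.10231106188190389 78.83372627198696 12.05
[np.float64(176.5), np.float64(176.0), np.float64(175.5), np.float64(176.0), np.float64(175.0)] travel by image 43.668508287292816
```

>>> step_arm(moves=[[[0,0,0],[0,0,0],-1],[[0,0,0],[0,0,0],-1],[[0,0,0],[0,0,0],-1],[[0,0,0],[0,0,0],-1]])

```text
clock: 12.5
eef_pos: [500.2, 74.6, 46.2]
tcp_rot: [3.132, -0.001, 1.429]
contact_force: [7.9, -3.5, 1.0]
opening: 0.099
grasp_force: 78.8
```

```bash
python3 st.py; python3 tabpx.py; python3 -c "
from h import *
print(r.sign_off())"
```

```text
rig xy -133.30820781317425 110.84866628831894 z 46.247336583559544 r 173.3738881384955 q 6.9768534639427795 F rig 8.315607417081317 -2.3062051054266792 0.9854774624345484 0.09949638095660215 78.84282072074711 12.5
[np.float64(176.5), np.float64(176.5), np.float64(175.5), np.float64(176.0), np.float64(175.0)] travel by image 43.6243093922652
the job is handed in; nothing more can be done
None
```

I handed the job in at 12.5 s with the clamp tight on the amber block and the gripper holding the shutter at about 43.7 mm travel; I put the mark at about 44 mm, and the hand-in returned no verdict.

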